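Load the finished shocks into the delivery carrier and scan the job ticket

TASK

The orange-capped shocks in the crowded rack are finished and go out today: lift each one out through the gap beside it and lower it gently into the white carrier, one to a slot, turned so that its foot drops fully home and it stands upright. Book the job out with the bar-code scanner, before or after: hold it level, squarely facing the bar code on the job ticket from about a hand's breadth (10 cm) away, keep it still for two seconds, and lay it back flat in the middle of its blue mat. Leave the other shocks in the rack, and everything else on the bench, undisturbed.

Things in the scene. Friction and masses are not known exactly. Their poses are not given: they have to be found in the camera images.
- rack: Plywood rack fixed to the bench, 166 x 274 mm, 46 mm high. Origin: middle of its underside. 4 mm walls make 3 cells along its x, 5 along its y, 54 mm centre to centre, floors 6 mm above the origin. Shocks stand in cells with 3 mm play. Neighbouring cans are 10 mm apart, too close for a finger: grip each along the line (rack x or y) whose next cells on both sides are empty or outside.
- due1_mid (a point): Orange-capped shock (finished) upright in the rack, turned any way. 130 mm tall, 0.3 kg. The point is on its axis half-way up, 65 mm above the foot's end. Lowest 30 mm: a clevis foot 36 mm long (its x) by 20 mm wide (y), the last 6 mm stepped in 2 mm; above it a plain round can 44 mm across. A half turn fits the same.
- due2_mid (a point): Another, the same as due1; 3 or 4 of due1 to due4 are present. On the flat orange top of each, a red dial (at -x) and a brass valve (at +x), 12 mm off the middle and 8 mm high, joined by a black line, show the direction of the foot's long side.
- due3_mid (a point): Another orange-capped shock, the same as due1; may be absent.
- due4_mid (a point): Another orange-capped shock, the same as due1; may be absent.
- wait1: Shock still waiting, with a black, blue or grey cap, otherwise like the orange ones but 122 to 130 mm tall; stays in the rack. Origin: middle of its foot's end.
- wait2: Another waiting shock, as wait1.
- wait3: Another waiting shock, as wait1.
- wait4: Another waiting shock, as wait1.
- wait5: Another waiting shock, as wait1.
- wait6: Another waiting shock, as wait1.
- wait7: Another waiting shock, as wait1.
- carrier: White delivery carrier, a block 180 x 180 mm, 32 mm high, fixed to the bench, with 2 x 2 keyed slots, 90 mm apart. Origin: middle of its underside. Each slot: 43 mm along the carrier's y, 27 mm along its x, 24 mm deep. A shock drops in only with its x turned along the carrier's y, either way round; play 3.5 mm each side. Fully home, its can is 6 mm above the carrier's top.
- nest1 (a point): Middle of the floor of a carrier slot, 8 mm above the bench (axes as the carrier's).
- nest2 (a point): The same for another slot.
- nest3 (a point): The same for another slot.
- nest4 (a point): The same for another slot.
- scanner_mid (a point): Cordless bar-code scanner lying flat, yellow button up: a bar 150 mm long (x), 46 mm wide (y), 32 mm high, 0.16 kg; its grey head, drawn 58 mm wide, begins 30 mm ahead of the middle. The point is its centre, 16 mm above its underside. It reads straight ahead along its +x from the red window on its front end, 75 mm ahead of this point. It may get knocked.
- mat_mid (a point): Middle of the top of the scanner's fixed blue mat, 200 (x) x 130 mm (y), 3 mm thick.
- ticket (a point): Middle of the bar code (70 x 34 mm) on the white job ticket, 104 mm above the bench, on a loose steel stand (0.8 kg, foot 110 x 120 mm, plate 110 mm wide, 153 mm high, leaning back 17 degrees). Axes: the stand's; the ticket faces its -x, z is up. Read it level from in front (its -x side), within 25 degrees of straight on. The stand may get knocked.
- oil: Black oil bottle, 72 mm across, 200 mm tall. Bystander; origin: middle of its underside.
- tub: Grease tub, 96 mm across, 75 mm tall. Bystander; origin: middle of its underside.
- driver: Orange T-handle hex driver lying flat, 18 mm high, from -72 mm to +110 mm along its x. Bystander.
- spacer1: Orange ring, 60 mm across, 20 mm high. Bystander; origin: middle of its underside.
Mind the look-alikes: they are no part of the job. Several things look just like the part that bears mat_mid: the one meant starts farthest to the robot's right.

How it is judged:
On the way:
1. the scanner is held level and still for a second, its window 5 to 20 cm in front of the ticket, its beam within 30 mm of the bar code's middle and within 28 degrees of straight on (x of ticket in the frame of scanner_mid between 0.125 and 0.275 m and y of ticket in the frame of scanner_mid between -0.03 and 0.03 m and z of ticket in the frame of scanner_mid between -0.03 and 0.03 m and x of scanner_mid in the frame of ticket below -0.1 m and angle between the x axis of scanner_mid and the x axis of ticket, either way round below 0.5 rad and linear speed of scanner below 0.03 m/s and angular speed of scanner below 0.25 rad/s), for 1 s.
At the end, for the whole second after the job is handed in: every orange-capped shock that is present stands upright (within 6 degrees), fully home (within 5 mm) in a slot of the carrier (within 12 mm of its middle), at rest; the scanner lies flat and at rest on its mat, its middle within 45 mm of the mat's middle; the ticket stand is still upright (((horizontal distance between due1_mid and nest1 below 0.012 m and z of due1_mid in the frame of nest1 below 0.07 m and angle between due1_mid's own z axis and vertical below 0.1 rad) or (horizontal distance between due1_mid and nest2 below 0.012 m and z of due1_mid in the frame of nest2 below 0.07 m and angle between due1_mid's own z axis and vertical below 0.1 rad) or (horizontal distance between due1_mid and nest3 below 0.012 m and z of due1_mid in the frame of nest3 below 0.07 m and angle between due1_mid's own z axis and vertical below 0.1 rad) or (horizontal distance between due1_mid and nest4 below 0.012 m and z of due1_mid in the frame of nest4 below 0.07 m and angle between due1_mid's own z axis and vertical below 0.1 rad)) and ((horizontal distance between due2_mid and nest1 below 0.012 m and z of due2_mid in the frame of nest1 below 0.07 m and angle between due2_mid's own z axis and vertical below 0.1 rad) or (horizontal distance between due2_mid and nest2 below 0.012 m and z of due2_mid in the frame of nest2 below 0.07 m and angle between due2_mid's own z axis and vertical below 0.1 rad) or (horizontal distance between due2_mid and nest3 below 0.012 m and z of due2_mid in the frame of nest3 below 0.07 m and angle between due2_mid's own z axis and vertical below 0.1 rad) or (horizontal distance between due2_mid and nest4 below 0.012 m and z of due2_mid in the frame of nest4 below 0.07 m and angle between due2_mid's own z axis and vertical below 0.1 rad)) and ((horizontal distance between due3_mid and nest1 below 0.012 m and z of due3_mid in the frame of nest1 below 0.07 m and angle between due3_mid's own z axis and vertical below 0.1 rad) or (horizontal distance between due3_mid and nest2 below 0.012 m and z of due3_mid in the frame of nest2 below 0.07 m and angle between due3_mid's own z axis and vertical below 0.1 rad) or (horizontal distance between due3_mid and nest3 below 0.012 m and z of due3_mid in the frame of nest3 below 0.07 m and angle between due3_mid's own z axis and vertical below 0.1 rad) or (horizontal distance between due3_mid and nest4 below 0.012 m and z of due3_mid in the frame of nest4 below 0.07 m and angle between due3_mid's own z axis and vertical below 0.1 rad)) and ((horizontal distance between due4_mid and nest1 below 0.012 m and z of due4_mid in the frame of nest1 below 0.07 m and angle between due4_mid's own z axis and vertical below 0.1 rad) or (horizontal distance between due4_mid and nest2 below 0.012 m and z of due4_mid in the frame of nest2 below 0.07 m and angle between due4_mid's own z axis and vertical below 0.1 rad) or (horizontal distance between due4_mid and nest3 below 0.012 m and z of due4_mid in the frame of nest3 below 0.07 m and angle between due4_mid's own z axis and vertical below 0.1 rad) or (horizontal distance between due4_mid and nest4 below 0.012 m and z of due4_mid in the frame of nest4 below 0.07 m and angle between due4_mid's own z axis and vertical below 0.1 rad)) and linear speed of each of due1, due2, due3, due4, scanner below 0.02 m/s and horizontal distance between scanner_mid and mat_mid below 0.045 m and height (world z) of scanner_mid below 0.027 m and angle between each of scanner_mid, ticket's own z axis and vertical below 0.1 rad); the robot touches nothing.
It fails at once if another customer's shock in the rack is pressed hard by the robot or shifted more than 15 mm (distance of any of wait1, wait2, wait3, wait4, wait5, wait6, wait7 from where it was at the start of the episode above 0.015 m or contact force between any of the fingers, the arm and wait1 above 20 N or contact force between any of the fingers, the arm and wait2 above 20 N or contact force between any of the fingers, the arm and wait3 above 20 N or contact force between any of the fingers, the arm and wait4 above 20 N or contact force between any of the fingers, the arm and wait5 above 20 N or contact force between any of the fingers, the arm and wait6 above 20 N or contact force between any of the fingers, the arm and wait7 above 20 N).
It fails at once if a bottle, tub, driver or spacer on the bench is moved more than 30 mm (distance of any of oil, tub, driver, spacer1 from where it was at the start of the episode above 0.03 m).
It fails at once if a shock is dropped or rammed into the carrier (over 100 N) (contact force between any of due1, due2, due3, due4 and carrier above 100 N).
Of due1, due2, due3, due4 only 3 to 4 are there at a start; the rules pass over those that are not, and their reading is None.
At some moment in a run one of scanner, stand may be knocked a few centimetres aside while the robot is not near it.
It also fails if it takes over 210 s, if anything falls off the work surface, if the arm or the gripper's body presses on something with over 40 N, if the wrist force passes 120 N, or if a joint passes its speed limit or range.

ROBOT

A 6-joint arm with a two-finger parallel gripper is mounted at the origin on the work surface. World frame = base frame: x ahead of the robot, y to its left, z up, the work surface at z = 0. Lengths are in m, angles in rad, forces in N, time in s.
With the tool pointing down it reaches from about 0.325 to 0.75 m from the base axis. Payload 7.6 kg.
Tool frame: the origin (TCP) lies where the fingers leave the gripper's body, on its centre line; the fingertips stand 73 mm ahead of it and the grasp point (between the pads) lies 54 mm ahead of it; z points along the fingers, y is the line along which they close (so a half turn about z gives the same grasp; the last joint's range is limited). The gripper opens to 85 mm and grips with 20 to 120 N. Pads are 22 mm wide; open, the fingers measure 114 mm over their backs; the gripper's body (76 mm by 85 mm) begins 54 mm behind the grasp point. The pads swing forward as they close: fully open they stand 13 mm farther back than shut.
Start: joints at [1.099, 0.052, 1.401, -0, 1.689, -0.07], TCP at [0.205, 0.483, 0.304] pointing down, gripper open.
Joint ranges: [-2.9, 2.9], [-0.91, 2.17], [0.12, 2.37], [-1.06, 4.2], [0.26, 2.73], [-2.93, 2.93]. Speed limits (rad/s): [2.57, 2.57, 3.01, 3.14, 3.14, 3.14].

INTERFACE

Orientations are given as a unit quaternion [w, x, y, z].
In Python, from cell import env gives the robot as it stands.
- The arm moves only by the shell command python3 -m pendant 'ROWS' [OPENING]. ROWS is JSON, a list of rows, each a list of 6 numbers: the shift along the tool's x, y, z as a fraction of full scale, then the turn, a rotation vector about the tool's x, y, z as a fraction of full scale. A call has 1 to 5 rows; each row shifts and turns the commanded pose from where the row before left it, along the tool's axes as they then stand; what a row does not reach is not made up. Full scale, the value 1, is 0.03 m for a shift and 6 degrees for a turn. A row lasts 1/8 s, in which the tool goes at most 62.5 mm and 10.7 degrees, less where a joint would pass 70% of its speed; a pose out of reach is approached as far as the arm can. A call with a number of a shift or a turn outside -1 to 1 is refused whole. A call with a gripper value outside its range is refused whole. OPENING is the opening, from 0 (shut) to 1 (fully open), set as the call begins (- or left out, the last holds). The fingers move at their own pace and stop on an object; the grip force is fixed at half the most. Time passes only in rows, so rows that do not move let the fingers close. It gives the time, the measured TCP pose, the force, the opening and the grip force at its end, in the units of the state.
- env.sense(): the state, without advancing time (a new reading comes with each control period).
- env.capture(name): name is "scene" or "top"; returns the picture (384x512x3 uint8, blue, green, red); there is no depth.
- env.calibration(name): a dict with "intrinsics" (3x3 intrinsics, pixels), "R" (3x3) and "t" (3): a world point X has camera coordinates R X + t. Camera axes: x right, y down, z forward; pixel columns grow to the right and rows downward; lengths in m; the calibration is good to about 2 mm. A picture is of the moment at which its call begins. calibration takes no time and is no camera call.
- env.finish_job(): hands the job in; it is judged then, once.
Trained networks look in the newest picture that a camera, given by its name, has taken for a name from the list of things; names that differ only in an ending like _2 or _b are one class to them, and where a whole thing is asked for, a point or a joint stands for the part that bears it (a point fixed in the world has none). Each returns a list of dicts, best first, with "score" (0 to 1); they miss things now and then, are a little off and sometimes report something else, mostly with a low value. They report only what shows in the picture. A call takes as long as a camera call. They do not tell look-alikes from the thing itself.
- env.trace(camera, label): "pixels" (384x512 bool, what is visible of it) and "rect" ([centre column, centre row, width, height] in pixels, round what is visible of it).
The state is a dict: "time": time; "joint_pos": joint angles; "qvel": joint speeds; "joint_torque": joint torques, N m; "tool_pos": TCP position; "eef_rot": TCP orientation; "force": force on the tool from outside, world axes, zero at the start; "ft_torque": the same for the moment, N m; "finger_gap": finger opening in m; "grasp_force": force on a finger pad.
Only numpy, scipy, OpenCV 4.12 (cv2) and the standard library are available. Lean on these libraries where they do the work, as an engineer would, in place of code of your own. Each camera call takes 0.05 s, during which the arm holds its last target. There are 200 camera calls.

## Working session

There is one attempt and no reset: what is moved stays moved. The work goes in short steps, Python scripts to look and compute and a shell command to move; the robot and the scene stay as the last step left them, time stands still between calls to the robot, and variables do not carry over. Pictures are saved under pics/ and viewed, at most 14 in all, crops included, and the job is handed in when it is done.

```bash
ls; mkdir -p pics
python3 - <<'E'
from cell import env
import cv2
s=env.sense(); print({k:s[k] for k in('time','tool_pos','eef_rot','finger_gap')})
for n in('scene','top'):
    c=env.calibration(n); print(n,c)
    cv2.imwrite(f'pics/{n}0.png',cv2.resize(env.capture(n),(800,600),interpolation=cv2.INTER_CUBIC))
E
```

```text
pics
{'time': 0.0, 'tool_pos': array([0.2052021 , 0.48303462, 0.30304884]), 'eef_rot': array([-2.06510024e-04,  1.99562247e-01,  9.79884824e-01, -7.73830009e-04]), 'finger_gap': 0.08567576862676478}
scene {'intrinsics': array([[467.41520134,   0.        , 248.55444256],
       [  0.        , 467.41520134, 193.9185759 ],
       [  0.        ,   0.        ,   1.        ]]), 'R': array([[-0.84064272,  0.54158825, -0.00140923],
       [ 0.31638508,  0.48897155, -0.81290055],
       [-0.43956831, -0.68380479, -0.58240082]]), 't': array([ 0.43315512, -0.16217894,  1.71997406])}
top {'intrinsics': array([[447.52765072,   0.        , 254.65591973],
       [  0.        , 447.52765072, 193.33724378],
       [  0.        ,   0.        ,   1.        ]]), 'R': array([[ 0.01518662, -0.99987563,  0.00425228],
       [-0.99643213, -0.01548715, -0.08296476],
       [ 0.0830203 , -0.00297716, -0.99654341]]), 't': array([0.06053087, 0.57160165, 1.4700219 ])}
```

View pics/top0.png

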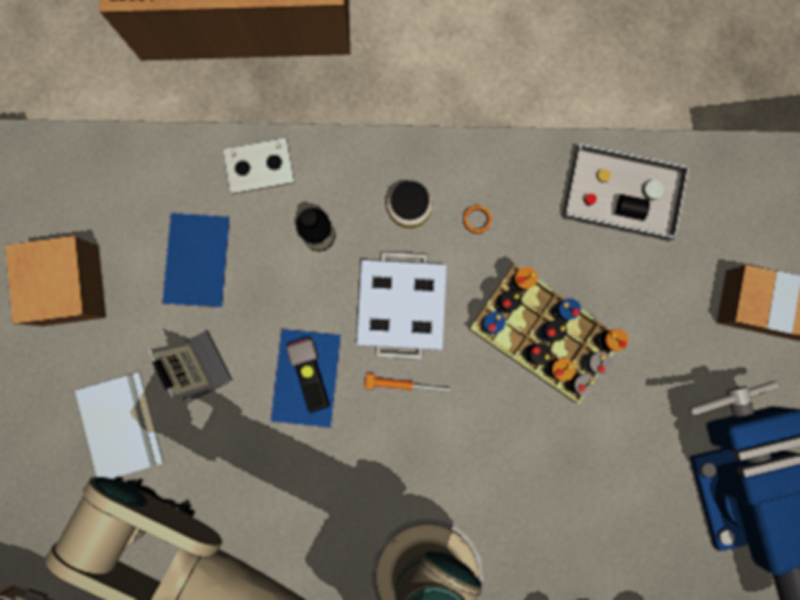

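View pics/scene0.png

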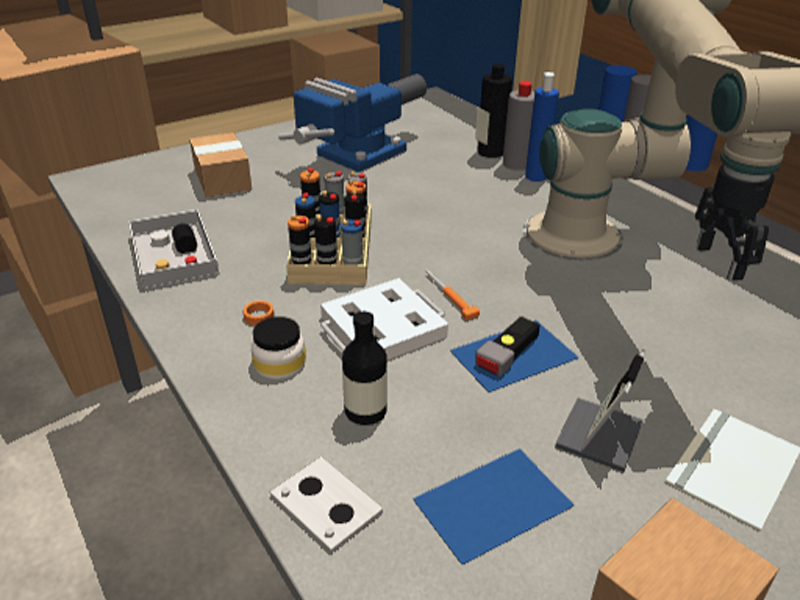

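The top view (800x600) shows three orange caps, at (524,278), (616,341) and (564,371). The carrier is at (402,305). The scanner lies on the right-hand blue mat at (305,378), and the ticket stand is at (190,367). The oil bottle, tub, ring and driver are clear of these. Next I'll enlarge the rack and run the networks.

```bash
cat > h.py <<'E'
from cell import env
import numpy as np, cv2
from scipy.spatial.transform import Rotation as Ro
def px2w(cam,uv,z):
    c=env.calibration(cam);K,R,t=c['intrinsics'],c['R'],c['t']
    uv=np.atleast_2d(uv).astype(float)
    d=np.c_[uv,np.ones(len(uv))]@np.linalg.inv(K).T@R; o=-R.T@t
    return o+d*((z-o[2])/d[:,2])[:,None]
def w2px(cam,X):
    c=env.calibration(cam); p=np.atleast_2d(X)@c['R'].T+c['t']; q=p@c['intrinsics'].T
    return q[:,:2]/q[:,2:]
def rect(cam,mask,z):
    """min-area rectangle of a mask projected on plane z: centre, size, angle of long side"""
    v,u=np.nonzero(mask); P=px2w(cam,np.c_[u,v],z)[:,:2]
    (cx,cy),(w,h),a=cv2.minAreaRect((P*1000).astype(np.float32))
    if w<h: w,h,a=h,w,a+90
    return np.round([cx,cy,w,h],1),round(a,1)
E
python3 - <<'E'
from h import *
im=env.capture('top'); cv2.imwrite('top.png',im)
big=cv2.resize(im[162:262,292:412],None,fx=5,fy=5,interpolation=cv2.INTER_CUBIC)
big2=cv2.resize(im[200:280,90:220],None,fx=5,fy=5,interpolation=cv2.INTER_CUBIC)
cv2.imwrite('pics/rack.png',big); cv2.imwrite('pics/scan.png',big2)
for l,z in(('rack',.046),('carrier',.032),('scanner_mid',.032),('mat_mid',.003),('due1_mid',.13),('ticket',.1),('oil',.1),('tub',.075),('driver',.01),('spacer1',.02)):
    for r in env.trace('top',l):
        if r['score']>.25: print(l,round(r['score'],2),np.round(r['rect'],1),r['pixels'].sum(),*rect('top',r['pixels'],z))
E
```

```text
rack 0.79 [348.4 216.2  92.1  85.7] 2224 [ 508.3 -239.5  276.9  170.3] 56.0
carrier 0.64 [259.  196.   56.   66.2] 3217 [566.   62.  225.9 182. ] 177.8
scanner_mid 0.93 [198.6 239.2  28.6  42.9] 728 [412.8 256.7 151.5  61.4] 16.7
mat_mid 0.68 [125.6 168.8  37.7  61.5] 2184 [658.6 511.4 199.3 134.3] 176.9
mat_mid 0.57 [193.2 240.6  43.1  62.3] 1544 [408.5 265.8 203.2 130.1] 175.7
mat_mid 0.27 [197.5 239.8  24.4  48.2] 717 [414.6 256.8 154.1  61.2] 21.7
due1_mid 0.74 [390.8 219.9  23.3  12.7] 258 [ 493.4 -349.6   68.1   40.1] 90.9
ticket 0.81 [122.9 233.   50.3  44. ] 1446 [428.7 487.6 126.9 125.5] 117.5
oil 0.87 [199.6 147.8  29.7  30.4] 541 [711.1 241.2  92.6  69.9] 27.7
oil 0.69 [248.4 245.9  27.5  10.4] 152 [406.   88.   94.1  28.1] 90.9
oil 0.62 [258.  195.8  53.8  66.8] 3261 [559.7  63.5 215.8 173.8] 0.6
tub 0.75 [263.6 131.1  29.4  29.8] 699 [770.7  50.2  99.3  88.2] 0.9
tub 0.53 [346.7 215.4  90.4  88.6] 2418 [ 507.4 -232.7  274.2  170.4] 56.8
driver 0.75 [247.3 245.2  27.3   9.5] 136 [401.4  87.   97.1  23.7] 87.9
spacer1 0.57 [305.3 139.1  17.2  18.2] 87 [752.8 -96.5  58.4  50.7] 0.3
```

View pics/rack.png

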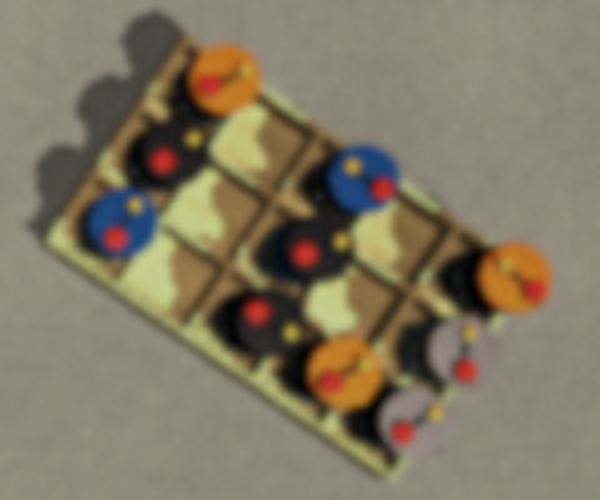

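View pics/scan.png

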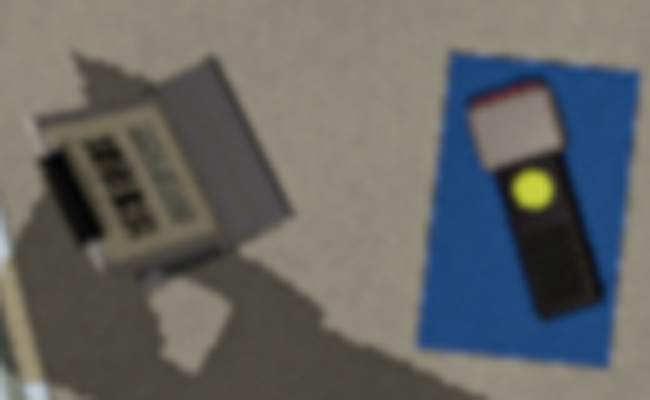

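The rack crop (5x, offset 292,162) shows the orange caps at (224,80), (514,278) and (344,373). The first two sit at the ends of the long line with a free cell next to them, so I grip those along the rack's long axis. The third has neighbours on the long line and free space on the short one, so I grip it along the short axis. In the other crop the scanner points up and slightly left, and the ticket faces up-right. Next I'll refine these numbers.

Run:
```python
from h import *
im=cv2.imread('top.png'); hsv=cv2.cvtColor(im,cv2.COLOR_BGR2HSV)
def blob(m,c,r):
    g=np.zeros(m.shape,np.uint8); cv2.circle(g,tuple(int(round(x)) for x in c),r,1,-1)
    v,u=np.nonzero(m&(g>0)); return np.array([u.mean(),v.mean()]),len(u)
H,S,V=[hsv[...,i].astype(int) for i in range(3)]
for n,c in zip('ABC',((224,80),(514,278),(344,373))):
    c=np.array(c)/5+[292,162]
    cap=(S>120)&(V>90)&((H<35)|(H>170))
    g=np.zeros(H.shape,np.uint8); cv2.circle(g,tuple(np.round(c).astype(int)),9,1,-1)
    k=(cap&(g>0)).astype(np.uint8)
    (e,_ ,_)=cv2.minAreaRect(cv2.findContours(k,0,1)[0][0])
    p,cnt=blob(cap,c,9)
    red=(S>120)&((H<5)|(H>170))&(V>90); br=(H>17)&(H<40)&(S>100)&(V>90)
    rp,rn=blob(red,p,8); bp,bn=blob(br,p,8)
    R,B=px2w('top',[rp,bp],.144); 
    print(n,'cap',px2w('top',p,.136)[0].round(4),cnt,'mid',((R+B)/2).round(4),'red',R.round(4),rn,'br',B.round(4),bn,'dist',round(np.hypot(*(B-R)[:2]),4),'ang',round(np.degrees(np.arctan2((B-R)[1],(B-R)[0])),1))
rk=[r for r in env.trace('top','rack')][0]
# carrier slots
ca=env.trace('top','carrier')[0]; 
cr=np.array([402,305])*.64
dark=(V<75); pts=[]
for c in((382,283),(424,285),(379,324),(421,326)):
    p,cnt=blob(dark,np.array(c)*.64,11); w=px2w('top',p,.032)[0]; pts.append(w); print('slot',p.round(1),cnt,w.round(4))
pts=np.array(pts); print('carrier mid',pts.mean(0).round(4),'spacings',[np.round(np.hypot(*(pts[a]-pts[b])[:2]),4) for a,b in((0,1),(2,3),(0,2),(1,3))],
 'yaw y',[round(np.degrees(np.arctan2(*(pts[a]-pts[b])[[1,0]])),1) for a,b in((0,1),(2,3))],'yaw x',[round(np.degrees(np.arctan2(*(pts[a]-pts[b])[[1,0]])),1) for a,b in((0,2),(1,3))])
# white block w/o handles
w=((S<60)&(V>150)).astype(np.uint8)[155:235,215:300]; w=cv2.morphologyEx(cv2.morphologyEx(w,cv2.MORPH_CLOSE,np.ones((15,15))),cv2.MORPH_OPEN,np.ones((25,25)))
f=np.zeros(H.shape,np.uint8); f[155:235,215:300]=w; print('block',*rect('top',f,.032))
# scanner: yellow button, mask
y=(H>22)&(H<35)&(S>130)&(V>120); p,cnt=blob(y,(196,238),8); print('button',px2w('top',p,.033)[0].round(4),cnt)
# grey head / body
sm=env.trace('top','scanner_mid')[0]['pixels']
f=sm&(V<60); print('body',*rect('top',f,.032)); 
f=sm&(V>=75)&~y; print('head',*rect('top',f,.032)); print('all',*rect('top',sm,.032))
blue=((H>100)&(H<125)&(S>120)).astype(np.uint8); blue[:,:165]=0;blue[:,225:]=0; blue[:205]=0; blue[280:]=0
blue=cv2.morphologyEx(blue,cv2.MORPH_CLOSE,np.ones((25,25))); print('mat',*rect('top',blue,.003))
```

```text
A cap [ 0.6143 -0.1831  0.136 ] 169 mid [ 0.6082 -0.1831  0.144 ] red [ 0.6104 -0.1717  0.144 ] 7 br [ 0.606  -0.1946  0.144 ] 22 dist 0.0233 ang -100.8
B cap [ 0.4945 -0.3615  0.136 ] 163 mid [ 0.492  -0.3613  0.144 ] red [ 0.4871 -0.3697  0.144 ] 6 br [ 0.4968 -0.353   0.144 ] 12 dist 0.0193 ang 60.0
C cap [ 0.4352 -0.2579  0.136 ] 194 mid [ 0.4322 -0.2558  0.144 ] red [ 0.429  -0.2456  0.144 ] 8 br [ 0.4354 -0.2661  0.144 ] 42 dist 0.0215 ang -72.5
slot [244.1 180.5] 65 [0.6123 0.1052 0.032 ]
slot [270.9 181.8] 63 [0.6092 0.016  0.032 ]
slot [242.5 207.5] 60 [0.5223 0.1088 0.032 ]
slot [269.7 208.9] 63 [0.519  0.0189 0.032 ]
carrier mid [0.5657 0.0622 0.032 ] spacings [np.float64(0.0892), np.float64(0.09), np.float64(0.0902), np.float64(0.0902)] yaw y [np.float64(88.0), np.float64(88.0)] yaw x [np.float64(-2.3), np.float64(-1.9)]
block [553.7  59.4 236.  183.2] 0.9
button [0.4214 0.2594 0.033 ] 45
body [391.9 247.6 101.7  45.3] 18.4
head [413.  254.3 151.6  61.3] 19.4
all [412.8 256.7 151.5  61.4] 16.7
mat [407.8 265.5 195.  125.4] 175.0
```

```bash
cat >> h.py <<'E'
def down(yaw):  # tool pointing down, its y axis at yaw (deg)
    return Ro.from_euler('z',yaw,degrees=True)*Ro.from_quat([1,0,0,0])*Ro.from_euler('z',180,degrees=True) if 0 else \
     Ro.from_matrix(np.c_[[np.cos(a:=np.radians(yaw-0))*0+np.sin(a)*-1,np.cos(a),0],[np.cos(a),np.sin(a),0],[0,0,-1]])
def plan(xyz,yaw):
    s=env.sense(); q=s['eef_rot']; R=Ro.from_quat([q[1],q[2],q[3],q[0]]); T=down(yaw)
    d=np.array(xyz)-s['tool_pos']; rv=(R.inv()*T).as_rotvec(degrees=True)
    y=R.as_matrix()[:,1]
    print('t',round(s['time'],2),'pos',s['tool_pos'].round(4),'yaw',round(np.degrees(np.arctan2(y[1],y[0])),1),'gap',round(s['finger_gap'],4),'F',np.round(s['force'],1),'grip',np.round(s['grasp_force'],1),'q6',round(s['joint_pos'][5],2))
    print(' shift before turn',(R.inv().apply(d)/.03).round(2),'turn',(rv/6).round(2),'shift after turn',(T.inv().apply(d)/.03).round(2))
E
python3 - <<'E'
from h import *
print(down(67).as_matrix().round(2))
plan([.6143,-.1831,.30],56)
im=cv2.imread('top.png'); f=8
for n,c in zip('ABC',([.6143,-.1831],[.4945,-.3615],[.4352,-.2579])):
    p=w2px('top',[*c,.136])[0]; x0,y0=np.round(p).astype(int)-11
    b=cv2.resize(im[y0:y0+23,x0:x0+23],None,fx=f,fy=f,interpolation=cv2.INTER_CUBIC)
    cv2.imwrite(f'cap{n}.png',cv2.resize(b,(260,260)))
    hs=cv2.cvtColor(b,cv2.COLOR_BGR2HSV).astype(int)
    yy,xx=np.mgrid[:b.shape[0],:b.shape[1]]; near=np.hypot((xx-f*11.5),(yy-f*11.5))<f*6
    hd=(hs[...,0]+90)%180-90
    out=[]
    for m in((hd<4)&(hs[...,1]>130)&(hs[...,2]>90)&near,(hd>17)&(hd<40)&(hs[...,1]>90)&(hs[...,2]>100)&near):
        k,l,st,ce=cv2.connectedComponentsWithStats(m.astype(np.uint8)); i=1+st[1:,4].argmax(); out.append((ce[i]+.5)/f-.5+[x0,y0]); print(n,st[i,4]/f/f)
    R,B=px2w('top',out,.144); d=(B-R)[:2]; print(n,'mid',((R+B)/2).round(4),'len',np.hypot(*d).round(4),'ang',np.degrees(np.arctan2(d[1],d[0])).round(1))
cv2.imwrite('pics/caps.png',np.hstack([cv2.imread(f'cap{n}.png') for n in 'ABC']))
E
```

```text
[[-0.92  0.39  0.  ]
 [ 0.39  0.92  0.  ]
 [ 0.    0.   -1.  ]]
t 0.8 pos [0.2053 0.4832 0.304 ] yaw 67.0 gap 0.0854 F [-0.3 -0.2  0.5] grip 0.0 q6 -0.07
 shift before turn [-21.23 -15.11   0.13] turn [ 0.   -0.    1.83] shift after turn [-23.72 -10.79   0.13]
A 5.65625
A 9.359375
A mid [ 0.6146 -0.1832  0.144 ] len 0.0241 ang -68.7
B 4.984375
B 9.78125
B mid [ 0.4943 -0.3619  0.144 ] len 0.0219 ang 48.7
C 5.671875
C 14.125
C mid [ 0.4347 -0.2567  0.144 ] len 0.0248 ang -64.1
```

View pics/caps.png

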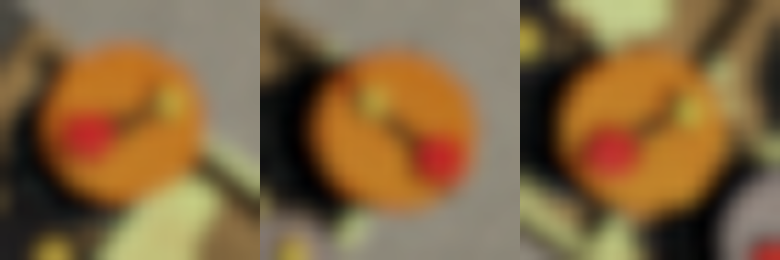

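The cap crops show red-dial to brass-valve lines matching the computed angles: A -69°, B 49°, C about -63°. Moving over A now.

```bash
R='' ; 
python3 -m pendant '[[-0.9,-0.65,0,0,0,0],[-0.9,-0.65,0,0,0,0],[-0.9,-0.65,0,0,0,0],[-0.9,-0.65,0,0,0,0],[-0.9,-0.65,0,0,0,0]]' 1
python3 -m pendant '[[-1,-0.7,0,0,0,0],[-1,-0.7,0,0,0,0],[-1,-0.7,0,0,0,0],[-1,-0.7,0,0,0,0],[-1,-0.7,0,0,0,0]]'
python3 -m pendant '[[-1,-0.7,0,0,0,0],[-1,-0.7,0,0,0,0],[-1,-0.7,0,0,0,0],[-1,-0.7,0,0,0,0],[-1,-0.7,0,0,0,0]]'
python3 -m pendant '[[-1,-0.7,0,0,0,0],[-1,-0.7,0,0,0,0],[-1,-0.7,0,0,0,0],[0,0,0,0,0,0.9],[0,0,0,0,0,0.9]]'
python3 -c "
from h import *
plan([.6143,-.1831,.30],56)"
```

```text
time: 1.42
tool_pos: [0.2918, 0.3397, 0.304]
eef_rot: [0.0, 0.199, 0.98, 0.0]
force: [-0.3, -0.1, -0.8]
finger_gap: 0.0854
grasp_force: 0.0
time: 2.05
tool_pos: [0.3889, 0.1843, 0.3041]
eef_rot: [0.0, 0.2, 0.98, 0.0]
force: [0.3, 0.5, 0.4]
finger_gap: 0.0852
grasp_force: 0.0
time: 2.68
tool_pos: [0.4859, 0.029, 0.304]
eef_rot: [0.0, 0.2, 0.98, 0.0]
force: [0.4, 0.5, 0.2]
finger_gap: 0.0852
grasp_force: 0.0
time: 3.3
tool_pos: [0.5437, -0.0636, 0.3036]
eef_rot: [-0.0, 0.293, 0.956, 0.0]
force: [0.4, 0.1, 0.3]
finger_gap: 0.0859
grasp_force: 0.0
t 3.3 pos [ 0.5437 -0.0636  0.3036] yaw 56.0 gap 0.0859 F [0.4 0.1 0.3] grip 0.0 q6 -1.16
 shift before turn [-4.18 -1.98  0.12] turn [-0.   -0.   -0.01] shift after turn [-4.18 -1.99  0.12]
```

```bash
python3 -m pendant '[[-0.84,-0.4,0,0,0,0],[-0.84,-0.4,0,0,0,0],[-0.84,-0.4,0,0,0,0],[-0.84,-0.4,0,0,0,0],[-0.84,-0.4,0,0,0,0]]' >/dev/null
python3 -m pendant '[[0,0,0.9,0,0,0],[0,0,0.9,0,0,0],[0,0,0.5,0,0,0],[0,0,0,0,0,0]]'
python3 - <<'E'
from h import *
plan([.6143,-.1831,.154],56)
for n in('top','scene'):
    im=env.capture(n); u,v=np.round(w2px(n,[.6143,-.1831,.13])[0]).astype(int); r=40 if n=='top' else 60
    cv2.imwrite(f'c_{n}.png',cv2.resize(im[v-r:v+r,u-r:u+r],(400,400),interpolation=cv2.INTER_CUBIC))
cv2.imwrite('pics/a_app.png',np.hstack([cv2.imread('c_top.png'),cv2.imread('c_scene.png')]))
E
```

```text
time: 4.42
tool_pos: [0.6146, -0.1829, 0.2338]
eef_rot: [-0.001, 0.291, 0.957, 0.0]
force: [-0.4, 0.9, 1.3]
finger_gap: 0.0855
grasp_force: 0.0
t 4.42 pos [ 0.6146 -0.1829  0.2338] yaw 56.2 gap 0.0855 F [-0.4  0.9  1.3] grip 0.0 q6 -1.33
 shift before turn [-0.   -0.01  2.66] turn [-0.   -0.02  0.03] shift after turn [ 0.   -0.01  2.66]
```

View pics/a_app.png

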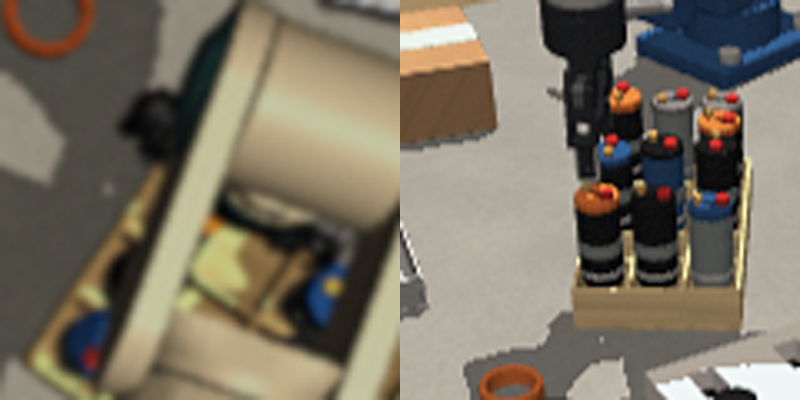

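The tool stands over A, with the fingers on either side of it in the scene view. I'll descend and grip.

```bash
python3 -m pendant '[[0,0,0.6,0,0,0],[0,0,0.6,0,0,0],[0,0,0.6,0,0,0],[0,0,0.5,0,0,0],[0,0,0.36,0,0,0]]' |sed -n 2,4p
python3 -m pendant '[[0,0,0,0,0,0],[0,0,0,0,0,0],[0,0,0,0,0,0],[0,0,0,0,0,0],[0,0,0,0,0,0]]' 0.35
python3 -m pendant '[[0,0,0,0,0,0],[0,0,0,0,0,0],[0,0,0,0,0,0]]' 0.2
```

```text
tool_pos: [0.6147, -0.183, 0.1536]
eef_rot: [-0.001, 0.291, 0.957, 0.0]
force: [0.6, 0.1, 0.6]
time: 5.78
tool_pos: [0.6153, -0.1833, 0.1563]
eef_rot: [0.001, 0.291, 0.957, -0.0]
force: [1.0, -0.8, 5.0]
finger_gap: 0.0429
grasp_force: 61.4
time: 6.15
tool_pos: [0.6153, -0.1833, 0.1563]
eef_rot: [0.001, 0.291, 0.957, -0.0]
force: [-0.2, -1.6, 5.3]
finger_gap: 0.0426
grasp_force: 61.4
```

```bash
python3 -m pendant '[[0,0,-0.3,0,0,0],[0,0,-0.3,0,0,0],[0,0,-0.5,0,0,0],[0,0,-0.5,0,0,0],[0,0,-0.5,0,0,0]]'
python3 -m pendant '[[0,0,-0.6,0,0,0],[0,0,-0.7,0,0,0],[0,0,-0.7,0,0,0],[0,0,-0.7,0,0,0],[0,0,-0.4,0,0,0]]'
python3 -c "
from h import *
plan([.5223,.1088,.30],32.7);plan([.6123,.1052,.30],32.7)"
```

```text
time: 6.78
tool_pos: [0.615, -0.1831, 0.2195]
eef_rot: [0.0, 0.291, 0.957, 0.0]
force: [-0.0, -0.2, -2.9]
finger_gap: 0.0427
grasp_force: 61.3
time: 7.4
tool_pos: [0.615, -0.1831, 0.3133]
eef_rot: [0.001, 0.291, 0.957, -0.0]
force: [0.7, -0.0, -2.6]
finger_gap: 0.0427
grasp_force: 61.3
t 7.4 pos [ 0.615  -0.1831  0.3133] yaw 56.2 gap 0.0427 F [ 0.7 -0.  -2.6] grip 61.3 q6 -1.33
 shift before turn [7.98 6.36 0.43] turn [0.01 0.02 3.91] shift after turn [9.86 2.66 0.44]
t 7.4 pos [ 0.615  -0.1831  0.3133] yaw 56.2 gap 0.0427 F [ 0.7 -0.  -2.6] grip 61.3 q6 -1.33
 shift before turn [5.42 7.93 0.44] turn [0.01 0.02 3.91] shift after turn [8.14 5.12 0.44]
```

```bash
python3 -m pendant '[[0.5,0.7,0,0,0,0],[0.5,0.7,0,0,0,0],[0.5,0.7,0,0,0,0],[0.5,0.7,0,0,0,0],[0.5,0.7,0,0,0,0]]' >/dev/null
python3 -m pendant '[[0.5,0.8,0,0,0,0],[0.5,0.8,0,0,0,0],[0.5,0.8,0,0,0,0],[0.5,0.8,0,0,0,0],[0.5,0.8,0,0,0,0]]' >/dev/null
python3 -m pendant '[[0.4,0.4,0.2,0,0,0],[0,0,0.2,0,0,0.98],[0,0,0,0,0,0.98],[0,0,0,0,0,0.98],[0,0,0,0,0,0.98]]'
python3 - <<'E'
from h import *
env.capture('scene')
plan([.6123,.1052,.20],32.7)
im=env.capture('scene');s=env.sense()['tool_pos']; u,v=np.round(w2px('scene',s-[0,0,.12])[0]).astype(int)
cv2.imwrite('pics/a_pl.png',cv2.resize(im[v-80:v+70,u-75:u+75],(600,600),interpolation=cv2.INTER_CUBIC)); print(u,v)
E
```

```text
time: 9.28
tool_pos: [0.612, 0.1036, 0.2986]
eef_rot: [-0.0, 0.481, 0.876, -0.0]
force: [-0.6, -0.1, -2.4]
finger_gap: 0.0431
grasp_force: 61.5
t 9.32 pos [0.612  0.1036 0.2986] yaw 32.2 gap 0.0428 F [ 1.1  0.8 -2.4] grip 61.5 q6 -0.45
 shift before turn [0.04 0.04 3.29] turn [-0.01 -0.   -0.08] shift after turn [0.04 0.04 3.29]
239 171
```

View pics/a_pl.png

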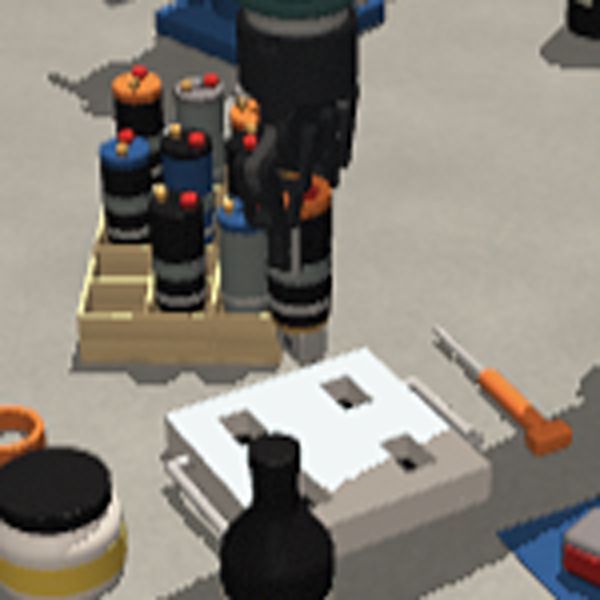

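A hangs upright and centred on the tool axis (can at column 300 of the crop). Its slot is just behind the bottle neck. Lowering it in steps while watching the force.

```bash
python3 -m pendant '[[0.04,0.04,0.6,0,0,-0.08],[0,0,0.7,0,0,0],[0,0,0.7,0,0,0],[0,0,0.7,0,0,0],[0,0,0.6,0,0,0]]' >/dev/null
python3 -m pendant '[[0,0,0.2,0,0,0],[0,0,0.15,0,0,0],[0,0,0.1,0,0,0],[0,0,0.1,0,0,0]]'|grep -E 'pos|force'
python3 -m pendant '[[0,0,0.1,0,0,0],[0,0,0.1,0,0,0],[0,0,0.1,0,0,0]]'|grep -E 'pos|force'
```

```text
tool_pos: [0.6128, 0.1057, 0.1841]
force: [-0.4, 0.4, -3.6]
grasp_force: 61.4
tool_pos: [0.6126, 0.1056, 0.1745]
force: [0.7, -0.5, -2.9]
grasp_force: 61.4
```

```bash
python3 -m pendant '[[0,0,0.1,0,0,0],[0,0,0.1,0,0,0],[0,0,0.1,0,0,0]]'|grep -E 'pos|force'
python3 -m pendant '[[0,0,0.1,0,0,0],[0,0,0.07,0,0,0],[0,0,0,0,0,0]]'|grep -E 'pos|force'
```

```text
tool_pos: [0.6126, 0.1056, 0.1654]
force: [0.0, 0.4, -3.5]
grasp_force: 61.4
tool_pos: [0.6125, 0.1056, 0.1603]
force: [0.3, 0.2, -3.7]
grasp_force: 61.4
```

```bash
python3 -m pendant '[[0,0,0.04,0,0,0],[0,0,0.03,0,0,0],[0,0,0,0,0,0]]'|grep -E 'pos|force'
python3 -m pendant '[[0,0,0.03,0,0,0],[0,0,0,0,0,0],[0,0,0,0,0,0]]'|grep -E 'pos|force'
```

```text
tool_pos: [0.6126, 0.1056, 0.1584]
force: [1.3, 0.5, -3.9]
grasp_force: 61.4
tool_pos: [0.6127, 0.1056, 0.1583]
force: [-2.5, 0.4, 5.1]
grasp_force: 61.8
```

It seated at TCP z 0.158, as predicted. I'll release, lift and go to B.

```bash
python3 -m pendant '[[0,0,0,0,0,0],[0,0,0,0,0,0],[0,0,0,0,0,0],[0,0,0,0,0,0]]' 0.85|grep -E 'gap|force'
python3 -m pendant '[[0,0,-0.4,0,0,0],[0,0,-0.8,0,0,0],[0,0,-1,0,0,0],[0,0,-1,0,0,0],[0,0,-1,0,0,0]]'|grep -E 'pos|force'
python3 -m pendant '[[0,0,-0.6,0,0,-0.98],[0,0,0,0,0,-0.98],[0,0,0,0,0,-0.98],[0,0,0,0,0,-0.98]]' 1|grep -E 'pos|force'
python3 - <<'E'
from h import *
plan([.4945,-.3615,.30],56)
E
```

```text
force: [0.2, 0.0, 0.7]
finger_gap: 0.0723
grasp_force: 0.0
tool_pos: [0.6125, 0.1056, 0.2857]
force: [0.3, -0.8, 0.0]
grasp_force: 0.0
tool_pos: [0.6126, 0.1057, 0.3026]
force: [-0.3, 0.2, -0.2]
grasp_force: 0.0
t 14.0 pos [0.6126 0.1057 0.3026] yaw 56.9 gap 0.0854 F [-0.3  0.2 -0.2] grip 0.0 q6 -0.88
 shift before turn [ -5.22 -15.19   0.08] turn [0.01 0.01 0.14] shift after turn [ -5.45 -15.11   0.09]
```

```bash
python3 -m pendant '[[0,0,0,0,0,0.14],[-0.34,-0.94,0,0,0,0],[-0.34,-0.94,0,0,0,0],[-0.34,-0.94,0,0,0,0],[-0.34,-0.94,0,0,0,0]]'>/dev/null
python3 -m pendant '[[-0.34,-0.94,0,0,0,0],[-0.34,-0.94,0,0,0,0],[-0.34,-0.94,0,0,0,0],[-0.34,-0.94,0,0,0,0],[-0.34,-0.94,0,0,0,0]]'>/dev/null
python3 -m pendant '[[-0.34,-0.94,0,0,0,0],[-0.34,-0.94,0,0,0,0],[-0.34,-0.94,0,0,0,0],[-0.34,-0.94,0,0,0,0],[-0.34,-0.94,0,0,0,0]]'>/dev/null
python3 -m pendant '[[-0.34,-0.94,0,0,0,0],[0,0,0,0,0,0]]'>/dev/null
python3 - <<'E'
from h import *
plan([.4945,-.3615,.154],56)
im=env.capture('scene');s=env.sense()['tool_pos']
cv2.imwrite('pics/b_app.png',cv2.resize(im[90:290,160:420],(780,600),interpolation=cv2.INTER_CUBIC))
E
```

```text
t 16.12 pos [ 0.5008 -0.3318  0.3017] yaw 55.5 gap 0.0852 F [ 0.5  0.2 -0.7] grip 0.0 q6 -1.62
 shift before turn [-0.39 -0.93  4.92] turn [-0.    0.   -0.08] shift after turn [-0.38 -0.94  4.92]
```

View pics/b_app.png

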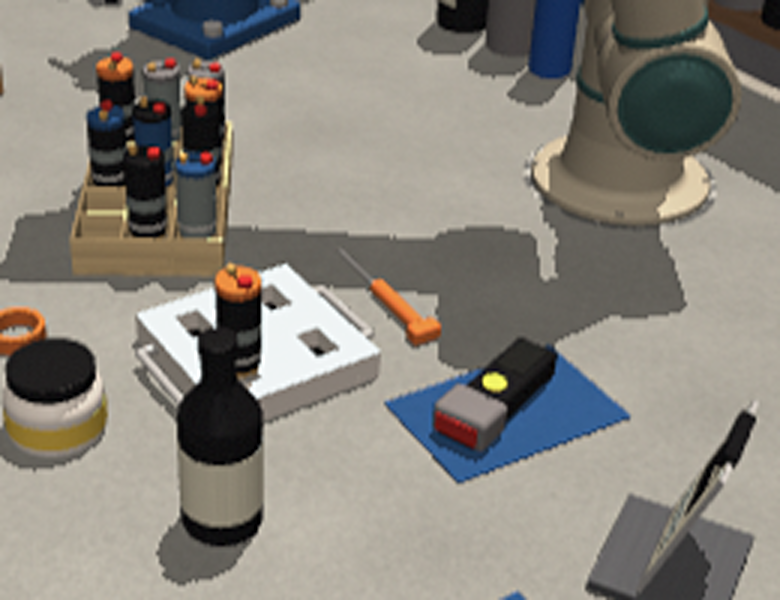

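Shock A stands upright in its slot, and the waiting shocks haven't moved. Now descending on B.

```bash
python3 -m pendant '[[-0.39,-0.93,0,0,0,-0.08],[0,0,0.8,0,0,0],[0,0,0.8,0,0,0],[0,0,0.6,0,0,0],[0,0,0,0,0,0]]'|grep -E 'pos|force'
python3 - <<'E'
from h import *
plan([.4945,-.3615,.154],56)
E
```

```text
tool_pos: [0.4954, -0.359, 0.2341]
force: [-0.1, 0.4, 0.7]
grasp_force: 0.0
t 16.8 pos [ 0.4954 -0.359   0.2341] yaw 56.3 gap 0.0853 F [-0.1  0.4  0.7] grip 0.0 q6 -1.67
 shift before turn [-0.03 -0.09  2.67] turn [ 0.   -0.03  0.05] shift after turn [-0.02 -0.09  2.67]
```

```bash
python3 -m pendant '[[-0.03,-0.09,0.5,0,0,0.05],[0,0,0.6,0,0,0],[0,0,0.6,0,0,0],[0,0,0.6,0,0,0],[0,0,0.35,0,0,0]]' |grep -E 'pos|force'
python3 -m pendant '[[0,0,0,0,0,0],[0,0,0,0,0,0],[0,0,0,0,0,0],[0,0,0,0,0,0],[0,0,0,0,0,0]]' 0.35|grep -E 'pos|force'
python3 -m pendant '[[0,0,0,0,0,0],[0,0,0,0,0,0]]' 0.2|grep -E 'pos|force|gap'
python3 -m pendant '[[0,0,-0.3,0,0,0],[0,0,-0.3,0,0,0],[0,0,-0.5,0,0,0],[0,0,-0.5,0,0,0],[0,0,-0.5,0,0,0]]'|grep -E 'pos|force'
python3 -m pendant '[[0,0,-0.6,0,0,0],[0,0,-0.7,0,0,0],[0,0,-0.7,0,0,0],[0,0,-0.7,0,0,0],[0,0,-0.7,0,0,0]]'|grep -E 'pos|force'
python3 - <<'E'
from h import *
plan([.6092,.016,.32],95.3)
E
```

```text
tool_pos: [0.4944, -0.3623, 0.154]
force: [1.2, 0.4, -0.5]
grasp_force: 0.0
tool_pos: [0.4952, -0.3629, 0.1572]
force: [0.2, 1.0, 6.1]
grasp_force: 61.3
tool_pos: [0.4952, -0.3629, 0.1572]
force: [0.6, 0.5, 6.9]
finger_gap: 0.0429
grasp_force: 61.3
tool_pos: [0.4948, -0.3627, 0.2204]
force: [0.3, -0.4, -2.2]
grasp_force: 61.2
tool_pos: [0.4947, -0.3626, 0.3226]
force: [-0.2, 0.5, -2.7]
grasp_force: 61.2
t 19.55 pos [ 0.4947 -0.3626  0.3226] yaw 56.0 gap 0.0427 F [-0.2  0.5 -2.7] grip 61.2 q6 -1.67
 shift before turn [ 3.89 12.6   0.08] turn [-0.    0.   -6.55] shift after turn [-4.97 12.21  0.09]
```

```bash
python3 -m pendant '[[0.28,0.9,0,0,0,0],[0.28,0.9,0,0,0,0],[0.28,0.9,0,0,0,0],[0.28,0.9,0,0,0,0],[0.28,0.9,0,0,0,0]]' >/dev/null
python3 -m pendant '[[0.28,0.9,0,0,0,0],[0.28,0.9,0,0,0,0],[0.28,0.9,0,0,0,0],[0.28,0.9,0,0,0,0],[0.28,0.9,0,0,0,0]]' >/dev/null
python3 -m pendant '[[0.28,0.9,0,0,0,0],[0.28,0.9,0,0,0,0],[0.28,0.9,0,0,0,0],[0.2,0.9,0,0,0,0],[0,0,0,0,0,-0.93]]' >/dev/null
python3 -m pendant '[[0,0,0,0,0,-0.93],[0,0,0,0,0,-0.93],[0,0,0,0,0,-0.93],[0,0,0,0,0,-0.93],[0,0,0,0,0,-0.93]]' >/dev/null
python3 -m pendant '[[0,0,0,0,0,-0.93],[0,0,0,0,0,0]]' |grep force
python3 - <<'E'
from h import *
plan([.6092,.016,.19],95.3)
im=env.capture('scene');s=env.sense()['tool_pos']; u,v=w2px('scene',s-[0,0,.12])[0]; print(u,v)
u=int(round(u));v=int(round(v))
cv2.imwrite('pics/b_pl.png',cv2.resize(im[v-60:v+90,u-75:u+75],(600,600),interpolation=cv2.INTER_CUBIC))
E
```

```text
force: [-0.3, -0.0, -2.8]
grasp_force: 61.6
t 22.3 pos [0.6106 0.0151 0.3218] yaw 95.0 gap 0.0426 F [-0.3 -0.  -2.8] grip 61.6 q6 -1.69
 shift before turn [0.05 0.03 4.39] turn [ 0.    0.01 -0.05] shift after turn [0.04 0.03 4.39]
223.05663722496192 149.61791607643903
```

View pics/b_pl.png

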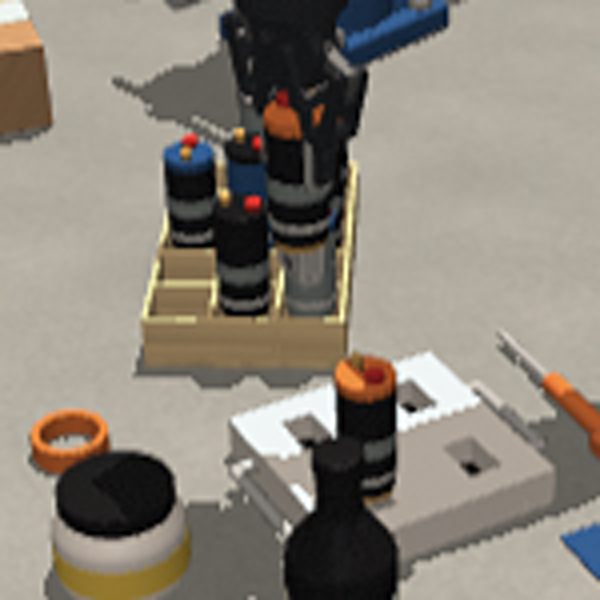

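B hangs centred (column 300) and upright, and A is still upright in its slot. Lowering B.

```bash
python3 -m pendant '[[0.05,0.03,0.6,0,0,-0.05],[0,0,0.9,0,0,0],[0,0,0.9,0,0,0],[0,0,0.9,0,0,0],[0,0,0.8,0,0,0]]' >/dev/null
python3 -m pendant '[[0,0,0.3,0,0,0],[0,0,0.2,0,0,0],[0,0,0.15,0,0,0],[0,0,0.1,0,0,0]]'|grep -E 'pos|force'
python3 -m pendant '[[0,0,0.1,0,0,0],[0,0,0.1,0,0,0],[0,0,0.1,0,0,0]]'|grep -E 'pos|force'
python3 -c "
from h import *
plan([.6092,.016,.1592],95.3)"
```

```text
tool_pos: [0.6093, 0.0159, 0.176]
force: [-0.0, 0.0, -2.3]
grasp_force: 61.6
tool_pos: [0.6091, 0.0159, 0.1664]
force: [-0.6, 0.6, -3.3]
grasp_force: 61.6
t 23.85 pos [0.6091 0.0159 0.1664] yaw 95.4 gap 0.0426 F [-0.6  0.6 -3.3] grip 61.6 q6 -1.7
 shift before turn [-0.    0.    0.24] turn [0.   0.   0.01] shift after turn [-0.    0.    0.24]
```

```bash
python3 -m pendant '[[0,0,0.1,0,0,0],[0,0,0.08,0,0,0],[0,0,0.04,0,0,0],[0,0,0,0,0,0]]'|grep -E 'pos|force'
python3 -m pendant '[[0,0,0.03,0,0,0],[0,0,0,0,0,0]]'|grep -E 'pos|force'
python3 -m pendant '[[0,0,0.03,0,0,0],[0,0,0,0,0,0]]'|grep -E 'pos|force'
```

```text
tool_pos: [0.609, 0.016, 0.1598]
force: [-0.2, -0.3, -3.5]
grasp_force: 61.6
tool_pos: [0.6092, 0.0159, 0.1592]
force: [-0.2, 0.7, -2.5]
grasp_force: 61.8
tool_pos: [0.6094, 0.0159, 0.1592]
force: [-2.1, 0.1, 5.6]
grasp_force: 61.8
```

```bash
python3 -m pendant '[[0,0,0,0,0,0],[0,0,0,0,0,0],[0,0,0,0,0,0],[0,0,0,0,0,0]]' 0.85|grep -E 'gap|force'
python3 -m pendant '[[0,0,-0.4,0,0,0],[0,0,-0.8,0,0,0],[0,0,-1,0,0,0],[0,0,-1,0,0,0],[0,0,-1,0,0,0]]'|grep -E 'pos|force'
python3 -m pendant '[[0,0,-0.5,0,0,1],[0,0,0,0,0,1],[0,0,0,0,0,1],[0,0,0,0,0,1],[0,0,0,0,0,1]]' 1|grep -E 'pos'
python3 -m pendant '[[0,0,0,0,0,1],[0,0,0,0,0,1],[0,0,0,0,0,1],[0,0,0,0,0,1],[0,0,0,0,0,1]]' >/dev/null
python3 -m pendant '[[0,0,0,0,0,1],[0,0,0,0,0,1],[0,0,0,0,0,1],[0,0,0,0,0,1],[0,0,0,0,0,1]]' >/dev/null
python3 -m pendant '[[0,0,0,0,0,1],[0,0,0,0,0,1],[0,0,0,0,0,1],[0,0,0,0,0,1],[0,0,0,0,0,1]]' >/dev/null
python3 - <<'E'
from h import *
plan([.4350,-.2575,.30],-34)
E
```

```text
force: [-0.6, -0.7, -0.2]
finger_gap: 0.0726
grasp_force: 0.0
tool_pos: [0.609, 0.0159, 0.2862]
force: [0.1, -0.4, 0.7]
grasp_force: 0.0
tool_pos: [0.609, 0.0159, 0.3002]
t 28.48 pos [0.609  0.0159 0.3002] yaw -24.8 gap 0.0851 F [ 0.2  0.4 -0. ] grip 0.0 q6 0.4
 shift before turn [-10.71  -1.44   0.  ] turn [ 0.01 -0.01  1.53] shift after turn [-1.08e+01  2.90e-01  1.00e-02]
```

```bash
python3 -m pendant '[[0,0,0,0,0,0.77],[0,0,0,0,0,0.76],[-0.9,0.02,0,0,0,0],[-0.9,0.02,0,0,0,0],[-0.9,0.02,0,0,0,0]]'>/dev/null
python3 -m pendant '[[-0.9,0.03,0,0,0,0],[-0.9,0.03,0,0,0,0],[-0.9,0.03,0,0,0,0],[-0.9,0.03,0,0,0,0],[-0.9,0.03,0,0,0,0]]'>/dev/null
python3 -m pendant '[[-0.9,0.02,0,0,0,0],[-0.9,0.02,0,0,0,0],[-0.9,0.02,0,0,0,0],[-0.8,0.02,0,0,0,0],[0,0,0,0,0,0]]'>/dev/null
python3 -c "
from h import *
plan([.4350,-.2575,.154],-34)"
```

```text
t 30.35 pos [ 0.437  -0.2565  0.3001] yaw -34.0 gap 0.0856 F [-0.3  0.5 -0.3] grip 0.0 q6 -0.01
 shift before turn [-0.07 -0.04  4.87] turn [0.01 0.   0.01] shift after turn [-0.07 -0.04  4.87]
```

```bash
python3 -m pendant '[[-0.07,-0.04,0.8,0,0,0],[0,0,0.8,0,0,0],[0,0,0.8,0,0,0],[0,0,0.3,0,0,0]]' |grep -E 'pos|force'
python3 -m pendant '[[0,0,0.5,0,0,0],[0,0,0.5,0,0,0],[0,0,0.5,0,0,0],[0,0,0.4,0,0,0],[0,0,0.27,0,0,0]]' |grep -E 'pos|force'
python3 -m pendant '[[0,0,0,0,0,0],[0,0,0,0,0,0],[0,0,0,0,0,0],[0,0,0,0,0,0],[0,0,0,0,0,0]]' 0.35|grep -E 'pos|force'
python3 -m pendant '[[0,0,0,0,0,0],[0,0,0,0,0,0]]' 0.2|grep -E 'pos|force|gap'
python3 -m pendant '[[0,0,-0.3,0,0,0],[0,0,-0.3,0,0,0],[0,0,-0.5,0,0,0],[0,0,-0.5,0,0,0],[0,0,-0.5,0,0,0]]'|grep -E 'pos|force'
python3 -m pendant '[[0,0,-0.6,0,0,0],[0,0,-0.7,0,0,0],[0,0,-0.7,0,0,0],[0,0,-0.7,0,0,0],[0,0,-0.7,0,0,0]]'|grep -E 'pos|force'
python3 - <<'E'
from h import *
plan([.519,.0189,.32],-63)
E
```

```text
tool_pos: [0.4355, -0.2558, 0.2171]
force: [-0.3, -0.9, -0.0]
grasp_force: 0.0
tool_pos: [0.4353, -0.2566, 0.1521]
force: [-0.0, 0.2, 0.2]
grasp_force: 0.0
tool_pos: [0.4358, -0.257, 0.1538]
force: [0.5, -0.8, 5.7]
grasp_force: 61.0
tool_pos: [0.4358, -0.257, 0.1539]
force: [-0.3, -1.8, 5.8]
finger_gap: 0.0428
grasp_force: 61.0
tool_pos: [0.4355, -0.2567, 0.2173]
force: [0.9, 0.7, -2.6]
grasp_force: 61.2
tool_pos: [0.4353, -0.2566, 0.3196]
force: [-0.6, -0.1, -2.1]
grasp_force: 61.2
t 33.6 pos [ 0.4353 -0.2566  0.3196] yaw -33.8 gap 0.0428 F [-0.6 -0.1 -2.1] grip 61.2 q6 -0.02
 shift before turn [ 9.18 -2.79 -0.01] turn [ 0.   -0.    4.86] shift after turn [ 6.65 -6.92 -0.01]
```

```bash
python3 -m pendant '[[0.83,-0.25,0,0,0,0],[0.83,-0.25,0,0,0,0],[0.83,-0.25,0,0,0,0],[0.83,-0.25,0,0,0,0],[0.83,-0.25,0,0,0,0]]' >/dev/null
python3 -m pendant '[[0.83,-0.25,0,0,0,0],[0.83,-0.25,0,0,0,0],[0.83,-0.25,0,0,0,0],[0.83,-0.25,0,0,0,0],[0.83,-0.25,0,0,0,0]]' >/dev/null
python3 -m pendant '[[0.85,-0.25,0,0,0,0.81],[0,0,0,0,0,0.81],[0,0,0,0,0,0.81],[0,0,0,0,0,0.81],[0,0,0,0,0,0.81]]' >/dev/null
python3 -m pendant '[[0,0,0,0,0,0.81],[0,0,0,0,0,0]]' |grep force
python3 - <<'E'
from h import *
plan([.519,.0189,.19],-63)
im=env.capture('scene');s=env.sense()['tool_pos']; u,v=w2px('scene',s-[0,0,.12])[0]; print(u,v)
u=int(round(u));v=int(round(v))
cv2.imwrite('pics/c_pl.png',cv2.resize(im[v-60:v+90,u-75:u+75],(600,600),interpolation=cv2.INTER_CUBIC))
E
```

```text
force: [0.1, 0.5, -2.1]
grasp_force: 61.3
t 35.73 pos [0.5196 0.0173 0.3187] yaw -62.9 gap 0.0429 F [ 0.1  0.5 -2.1] grip 61.3 q6 1.06
 shift before turn [ 0.   -0.06  4.29] turn [ 0.   -0.    0.01] shift after turn [ 0.01 -0.06  4.29]
250.39388952567924 142.25762978506157
```

View pics/c_pl.png

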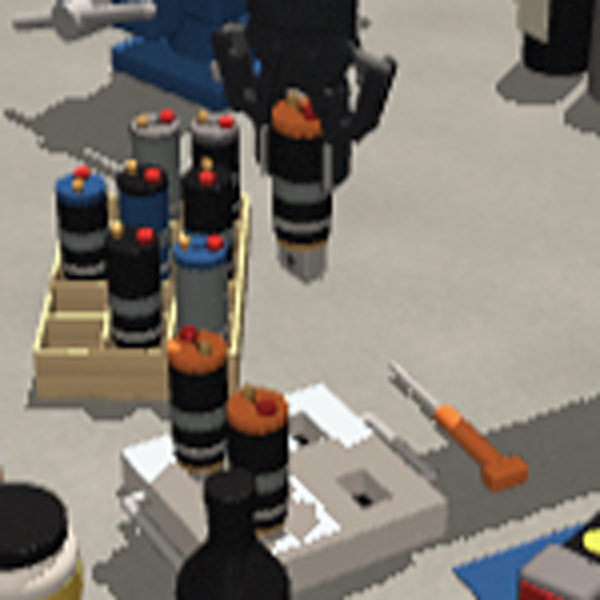

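A and B stand home in the carrier and C hangs upright and centred. Lowering C.

```bash
python3 -m pendant '[[0,-0.06,0.6,0,0,0],[0,0,0.9,0,0,0],[0,0,0.9,0,0,0],[0,0,0.9,0,0,0],[0,0,0.8,0,0,0]]' >/dev/null
python3 -m pendant '[[0,0,0.3,0,0,0],[0,0,0.2,0,0,0],[0,0,0.15,0,0,0],[0,0,0.1,0,0,0]]'|grep -E 'pos|force'
python3 -m pendant '[[0,0,0.1,0,0,0],[0,0,0.1,0,0,0],[0,0,0.1,0,0,0]]'|grep -E 'pos|force'
python3 -c "
from h import *
plan([.519,.0189,.1559],-63)"
```

```text
tool_pos: [0.5191, 0.0189, 0.1729]
force: [0.3, -0.2, -2.7]
grasp_force: 61.3
tool_pos: [0.5189, 0.0189, 0.1634]
force: [0.4, 0.1, -3.1]
grasp_force: 61.3
t 37.27 pos [0.5189 0.0189 0.1634] yaw -63.0 gap 0.0426 F [ 0.4  0.1 -3.1] grip 61.3 q6 1.06
 shift before turn [0.   0.   0.25] turn [ 0. -0.  0.] shift after turn [0.   0.   0.25]
```

```bash
python3 -m pendant '[[0,0,0.1,0,0,0],[0,0,0.08,0,0,0],[0,0,0.05,0,0,0],[0,0,0,0,0,0]]'|grep -E 'pos|force'
python3 -m pendant '[[0,0,0.03,0,0,0],[0,0,0,0,0,0]]'|grep -E 'pos|force'
python3 -m pendant '[[0,0,0.03,0,0,0],[0,0,0,0,0,0]]'|grep -E 'pos|force'
```

```text
tool_pos: [0.5189, 0.0189, 0.1565]
force: [0.2, -0.1, -1.7]
grasp_force: 61.3
tool_pos: [0.519, 0.0189, 0.1559]
force: [0.9, -0.2, -1.9]
grasp_force: 61.6
tool_pos: [0.5192, 0.019, 0.1558]
force: [-2.7, 0.7, 5.1]
grasp_force: 61.9
```

C seated. I'll release, lift and take a fresh look for the scanner, mat and ticket.

```bash
python3 -m pendant '[[0,0,0,0,0,0],[0,0,0,0,0,0],[0,0,0,0,0,0],[0,0,0,0,0,0]]' 0.85|grep -E 'gap|force'
python3 -m pendant '[[0,0,-0.4,0,0,0],[0,0,-0.8,0,0,0],[0,0,-1,0,0,0],[0,0,-1,0,0,0],[0,0,-1,0,0,0]]' |grep -E 'pos|force'
python3 - <<'E'
from h import *
im=env.capture('top'); cv2.imwrite('top2.png',im)
hsv=cv2.cvtColor(im,cv2.COLOR_BGR2HSV);H,S,V=[hsv[...,i].astype(int) for i in range(3)]
for l,z in(('scanner_mid',.032),('ticket',.1)):
    for r in env.trace('top',l)[:2]: print(l,round(r['score'],2),r['pixels'].sum(),np.round(r['rect']),*rect('top',r['pixels'],z))
sc=env.capture('scene'); cv2.imwrite('scene2.png',sc)
for r in env.trace('scene','ticket')[:2]: print('scene ticket',round(r['score'],2),r['pixels'].sum(),np.round(r['rect']))
a=cv2.resize(im[195:285,95:215],(800,600),interpolation=cv2.INTER_CUBIC); cv2.imwrite('pics/s2.png',a)
b=cv2.resize(sc[200:330,330:460],(600,600),interpolation=cv2.INTER_CUBIC); cv2.imwrite('pics/t2.png',b)
E
```

```text
force: [0.1, 0.5, 0.0]
finger_gap: 0.0723
grasp_force: 0.0
tool_pos: [0.5188, 0.0189, 0.2829]
force: [1.1, 0.3, 0.4]
grasp_force: 0.0
scanner_mid 0.64 736 [198. 239.  29.  44.] [412.5 254.3 152.8  58.2] 19.8
ticket 0.64 1520 [124. 234.  54.  50.] [427.9 487.5 131.6 127.6] 28.4
scene ticket 0.7 829 [325. 220.  36.  37.]
scene ticket 0.68 1937 [385. 264.  56.  81.]
```

View pics/s2.png

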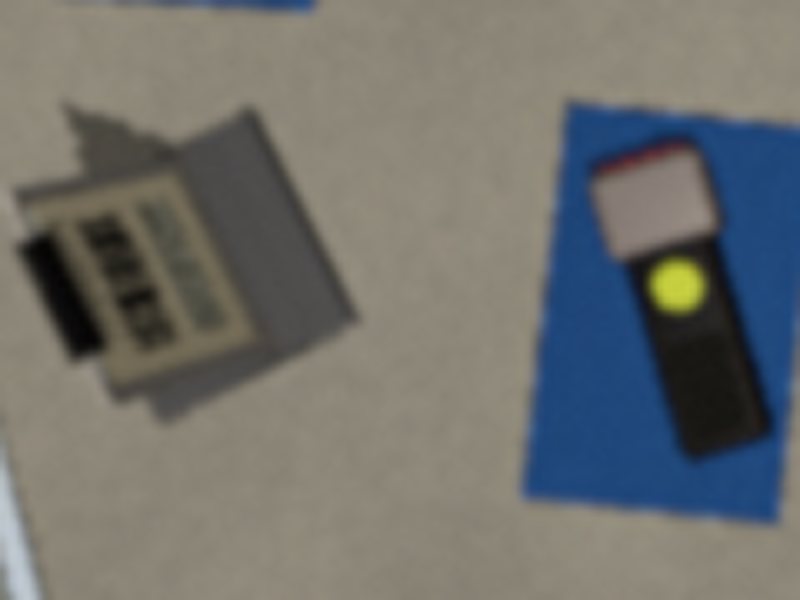

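The crop (6.67x, offset 95,195) shows the scanner from its tail at (730,445) to its front at (645,158). The bar code's middle is at (127,283) and the stand's front edge runs from (252,108) to (355,322), so neither has been knocked. Working out positions from these.

Run:
```python
from h import *
im=cv2.imread('top2.png');hsv=cv2.cvtColor(im,cv2.COLOR_BGR2HSV);H,S,V=[hsv[...,i].astype(int) for i in range(3)]
P=lambda c,z: px2w('top',np.array(c)/6.6667+[95,195]-.5,z)[0]
a,b=P((730,445),.035),P((645,162),.035); d=b-a; print('scanner mid',((a+b)/2).round(4),'len',np.hypot(*d[:2]).round(3),'yaw',np.degrees(np.arctan2(d[1],d[0])).round(1))
sm=env.trace('top','scanner_mid') if 0 else None
body=((V<60)).astype(np.uint8); body[:,:186]=0; body[:,212:]=0; body[:222]=0; body[266:]=0
v,u=np.nonzero(body); w=px2w('top',np.c_[u,v],.035)[:,:2]; c=w.mean(0); e=np.linalg.svd(w-c)[2][0]; e*=np.sign(e[0]); print('body c',c.round(4),'yaw',np.degrees(np.arctan2(e[1],e[0])).round(1),len(u),'rect',*rect('top',body,.035))
bc=P((127,283),.104); f0,f1=P((252,108),.006),P((355,322),.006); t=(f0-f1)[:2]; print('barcode',bc.round(4),'foot edge len',np.hypot(*t).round(3),'yaw y',np.degrees(np.arctan2(t[1],t[0])).round(1))
b0,b1=P((95,222),.104),P((160,345),.104); t2=(b0-b1)[:2]; print('bar len',np.hypot(*t2).round(3),'yaw y',np.degrees(np.arctan2(t2[1],t2[0])).round(1))
plan([.412,.255,.28],-73)
```

```text
scanner mid [0.4133 0.2542 0.035 ] len 0.145 yaw 18.2
body c [0.3867 0.245 ] yaw 16.9 365 rect [392.1 247.  101.6  45.6] 18.1
barcode [0.4202 0.5088 0.104 ] foot edge len 0.12 yaw y 27.6
bar len 0.066 yaw y 30.0
t 39.65 pos [0.5187 0.0189 0.2802] yaw -63.0 gap 0.0726 F [-0.2 -0.1  0.4] grip 0.0 q6 1.06
 shift before turn [ 0.41 -8.63  0.01] turn [-0.    0.01  1.67] shift after turn [-1.1  -8.57  0.01]
```

```bash
python3 -m pendant '[[0.04,-0.95,0,0,0,0],[0.04,-0.95,0,0,0,0],[0.04,-0.95,0,0,0,0],[0.04,-0.95,0,0,0,0],[0.04,-0.95,0,0,0,0]]' 1 >/dev/null
python3 -m pendant '[[0.05,-0.95,0,0,0,0],[0.05,-0.95,0,0,0,0],[0.05,-0.98,0,0,0,0.8],[0.05,-0.98,0,0,0,0.75],[0,0,0,0,0,0]]' >/dev/null
python3 -c "
from h import *
plan([.4134,.254,.079],-72.3)"
```

```text
t 40.9 pos [0.4136 0.2563 0.2794] yaw -72.1 gap 0.0854 F [ 0.8 -0.1 -0.5] grip 0.0 q6 1.74
 shift before turn [-0.01  0.07  6.68] turn [0.   0.02 0.03] shift after turn [-0.03  0.07  6.68]
```

```bash
python3 -m pendant '[[-0.02,0.07,0.9,0,0,0],[0,0,0.9,0,0,0],[0,0,0.9,0,0,0],[0,0,0.9,0,0,0],[0,0,0.9,0,0,0]]' |grep -E 'pos|force'
python3 -m pendant '[[0,0,0.7,0,0,0],[0,0,0.6,0,0,0],[0,0,0.4,0,0,0],[0,0,0.3,0,0,0],[0,0,0.18,0,0,0]]' |grep -E 'pos|force'
python3 -m pendant '[[0,0,0,0,0,0],[0,0,0,0,0,0],[0,0,0,0,0,0],[0,0,0,0,0,0],[0,0,0,0,0,0]]' 0.4|grep -E 'pos|force|gap'
python3 -m pendant '[[0,0,0,0,0,0],[0,0,0,0,0,0]]' 0.25|grep -E 'pos|force|gap'
```

```text
tool_pos: [0.4145, 0.252, 0.1441]
force: [-0.6, -0.9, -0.1]
grasp_force: 0.0
tool_pos: [0.4147, 0.253, 0.0801]
force: [-0.0, 0.0, -0.8]
grasp_force: 0.0
tool_pos: [0.4151, 0.2535, 0.0814]
force: [0.1, 0.5, 6.4]
finger_gap: 0.0453
grasp_force: 64.1
tool_pos: [0.4151, 0.2536, 0.0813]
force: [-0.5, 1.4, 6.0]
finger_gap: 0.0448
grasp_force: 64.1
```

```bash
python3 -m pendant '[[0,0,-0.3,0,0,0],[0,0,-0.7,0,0,0],[0,0,-0.9,0,0,0],[0,0,-0.9,0,0,0],[0,0,-0.9,0,0,0]]' |grep -E 'pos|force'
python3 -m pendant '[[0,0,-0.9,0,0,-0.95],[0,0,-0.9,0,0,-0.95],[0,0,0,0,0,-0.95],[0,0,0,0,0,-0.95],[0,0,0,0,0,-0.95]]' >/dev/null
python3 -m pendant '[[0,0,0,0,0,-0.95],[0,0,0,0,0,-0.95],[0,0,0,0,0,-0.95],[0,0,0,0,0,-0.95],[0,0,0,0,0,-0.95]]' >/dev/null
python3 -m pendant '[[0,0,0,0,0,-0.95],[0,0,0,0,0,-0.95],[0,0,0,0,0,-0.95],[0,0,0,0,0,-0.95],[0,0,0,0,0,-0.95]]' >/dev/null
python3 -m pendant '[[0,0,0,0,0,-0.95],[0,0,0,0,0,-0.95],[0,0,0,0,0,0]]'|grep -E 'force|gap'
python3 -c "
from h import *
plan([.5024,.3543,.1663],28)"
```

```text
tool_pos: [0.4142, 0.2529, 0.1921]
force: [-0.2, 0.9, -2.0]
grasp_force: 63.3
force: [-0.1, 0.2, -2.6]
finger_gap: 0.0449
grasp_force: 63.3
t 45.9 pos [0.4143 0.253  0.2452] yaw 24.6 gap 0.0449 F [-0.1  0.2 -2.6] grip 63.3 q6 0.04
 shift before turn [1.85 4.08 2.63] turn [-0.01  0.   -0.57] shift after turn [1.6  4.18 2.63]
```

```bash
python3 -m pendant '[[0.37,0.82,0,0,0,0],[0.37,0.82,0,0,0,0],[0.37,0.82,0,0,0,0],[0.37,0.82,0,0,0,0],[0.37,0.8,0,0,0,0]]' >/dev/null
python3 -m pendant '[[0,0,0.6,0,0,-0.57],[0,0,0.6,0,0,0],[0,0,0.6,0,0,0],[0,0,0.5,0,0,0],[0,0,0.33,0,0,0]]' |grep -E 'pos|force'
python3 - <<'E'
from h import *
plan([.5024,.3543,.1663],28)
im=env.capture('scene'); cv2.imwrite('pics/scanpose.png',cv2.resize(im[120:320,250:510],(780,600),interpolation=cv2.INTER_CUBIC))
E
```

```text
tool_pos: [0.5025, 0.3544, 0.1654]
force: [0.5, 0.3, -2.4]
grasp_force: 63.4
t 47.15 pos [0.5025 0.3544 0.1654] yaw 28.0 gap 0.0449 F [ 0.5  0.3 -2.4] grip 63.4 q6 0.07
 shift before turn [-0.   -0.   -0.03] turn [-0.01  0.    0.  ] shift after turn [-0.   -0.   -0.03]
```

View pics/scanpose.png

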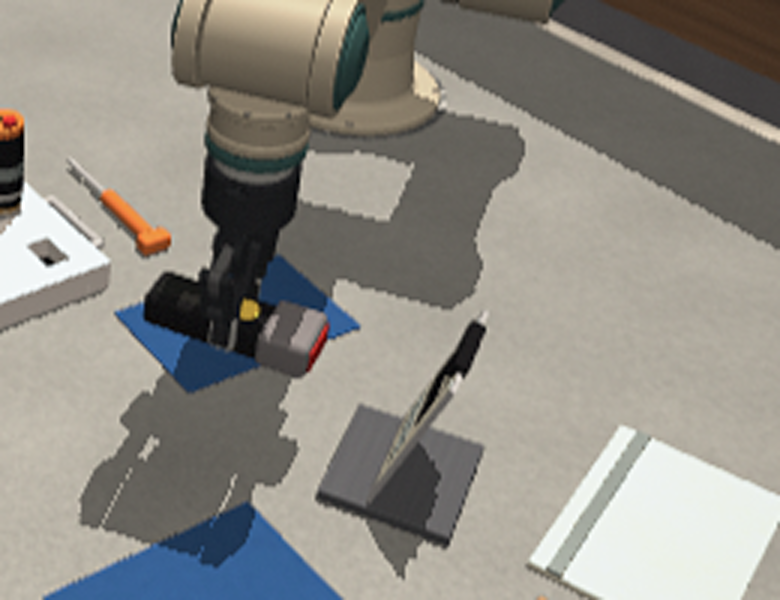

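The scanner is held facing the ticket, with its red window at crop (318,348) and its tail at (158,297). I'll check its level by projecting those points while holding still.

```bash
python3 -m pendant '[[0,0,0,0,0,0],[0,0,0,0,0,0],[0,0,0,0,0,0],[0,0,0,0,0,0],[0,0,0,0,0,0]]' >/dev/null
python3 -m pendant '[[0,0,0,0,0,0],[0,0,0,0,0,0],[0,0,0,0,0,0],[0,0,0,0,0,0],[0,0,0,0,0,0]]' >/dev/null
python3 - <<'E'
from h import *
p=env.sense()['tool_pos']; a=np.radians(118); d=np.array([np.cos(a),np.sin(a),0]); c=p-[0,0,.0623]
q=w2px('scene',[c+.075*d,c-.075*d,[.4202,.5088,.104],c+.075*d+[0,0,.01]]); print(((q-[250,120])*3).round(0))
im=env.capture('scene');hsv=cv2.cvtColor(im,cv2.COLOR_BGR2HSV);H,S,V=[hsv[...,i].astype(int) for i in range(3)]
m=((H<5)|(H>172))&(S>150)&(V>80); m[:215]=0;m[255:]=0;m[:,:335]=0;m[:,370:]=0; v,u=np.nonzero(m); print('red',(np.array([u.mean(),v.mean()])-[250,120])*3,len(u))
m=((H>22)&(H<35)&(S>130)&(V>80)); m[:200]=0;m[240:]=0;m[:,:315]=0;m[:,:325]=0;m[:,345:]=0; v,u=np.nonzero(m); print('btn',(np.array([u.mean(),v.mean()])-[250,120])*3,len(u))
print(((w2px('scene',[c+k*d+[0,0,.017] for k in(.01,.015,.02)])-[250,120])*3).round(0))
E
```

```text
[[318. 350.]
 [152. 295.]
 [438. 390.]
 [319. 341.]]
red [316.83870968 343.93548387] 31
btn [258. 309.] 1
[[246. 310.]
 [252. 312.]
 [257. 314.]]
```

```bash
python3 -m pendant '[[0,0,0,0,0,0],[0,0,0,0,0,0],[0,0,0,0,0,0],[0,0,0,0,0,0],[0,0,0,0,0,0]]' >/dev/null
python3 -m pendant '[[0,0,0,0,0,0],[0,0,0,0,0,0],[0,0,0,0,0,0],[0,0,0,0,0,0],[0,0,0,0,0,0]]' >/dev/null
python3 -m pendant '[[0,0,0,0,0,0],[0,0,0,0,0,0],[0,0,0,0,0,0],[0,0,0,0,0,0],[0,0,0,0,0,0]]' |grep pos
python3 -m pendant '[[0,0,-0.8,0,0,0],[0,0,-0.9,0,0,0],[0,0,-0.9,0,0,0],[-0.37,-0.8,0,0,0,0],[-0.37,-0.8,0,0,0,0]]' >/dev/null
python3 -m pendant '[[-0.37,-0.8,0,0,0,0],[-0.37,-0.8,0,0,0,0],[-0.2,-0.6,0,0,0,0.95],[0,0,0,0,0,0.95],[0,0,0,0,0,0.95]]' >/dev/null
python3 -m pendant '[[0,0,0,0,0,0.95],[0,0,0,0,0,0.95],[0,0,0,0,0,0.95],[0,0,0,0,0,0.95],[0,0,0,0,0,0.95]]' >/dev/null
python3 -m pendant '[[0,0,0,0,0,0.95],[0,0,0,0,0,0.95],[0,0,0,0,0,0.95],[0,0,0,0,0,0.95],[0,0,0,0,0,0.95]]' >/dev/null
python3 -m pendant '[[0,0,0,0,0,0.95],[0,0,0,0,0,0.95],[0,0,0,0,0,0.95],[0,0,0,0,0,0.95],[0,0,0,0,0,0.95]]' |grep force
python3 -c "
from h import *
plan([.409,.2650,.0813],-94)"
```

```text
tool_pos: [0.5027, 0.3546, 0.1665]
force: [0.6, 0.2, -1.1]
grasp_force: 63.3
t 53.5 pos [0.4258 0.2566 0.2447] yaw -74.7 gap 0.0446 F [ 0.6  0.2 -1.1] grip 63.3 q6 1.77
 shift before turn [-0.47 -0.42  5.45] turn [-0.   -0.    3.21] shift after turn [-0.58 -0.24  5.45]
```

```bash
python3 -m pendant '[[-0.47,-0.42,0,0,0,0.8],[0,0,0.6,0,0,0.8],[0,0,0.8,0,0,0.8],[0,0,0.8,0,0,0.81],[0,0,0.8,0,0,0]]' |grep -E 'pos|force'
python3 -m pendant '[[0,0,0.8,0,0,0],[0,0,0.6,0,0,0],[0,0,0.4,0,0,0],[0,0,0.2,0,0,0],[0,0,0.15,0,0,0]]' |grep -E 'pos|force'
python3 -c "
from h import *
plan([.409,.2650,.0813],-94)"
```

```text
tool_pos: [0.4089, 0.265, 0.154]
force: [-0.4, 1.1, -0.9]
grasp_force: 63.3
tool_pos: [0.4092, 0.2651, 0.0903]
force: [0.2, -0.2, -1.8]
grasp_force: 63.3
t 54.75 pos [0.4092 0.2651 0.0903] yaw -93.8 gap 0.0448 F [ 0.2 -0.2 -1.8] grip 63.3 q6 2.14
 shift before turn [-0.01  0.    0.3 ] turn [-0.01 -0.01  0.03] shift after turn [-0.   0.   0.3]
```

```bash
python3 -m pendant '[[0,0,0.12,0,0,0],[0,0,0.08,0,0,0],[0,0,0.05,0,0,0],[0,0,0,0,0,0]]' |grep -E 'pos|force'
python3 -m pendant '[[0,0,0.05,0,0,0],[0,0,0,0,0,0]]' |grep -E 'pos|force'
```

```text
tool_pos: [0.4089, 0.265, 0.0825]
force: [-0.2, 0.8, -2.3]
grasp_force: 63.3
tool_pos: [0.4091, 0.2651, 0.0814]
force: [-0.6, -0.3, 1.0]
grasp_force: 63.6
```

```bash
python3 -m pendant '[[0,0,0,0,0,0],[0,0,0,0,0,0],[0,0,0,0,0,0],[0,0,0,0,0,0],[0,0,0,0,0,0]]' 1|grep -E 'gap|force'
python3 -m pendant '[[0,0,-0.3,0,0,0],[0,0,-0.7,0,0,0],[0,0,-1,0,0,0],[0,0,-1,0,0,0],[0,0,-1,0,0,0]]' |grep -E 'pos'
python3 -m pendant '[[0,0,-1,0,0,0],[0,0,-1,0,0,0],[0,0,-1,0,0,0],[0,1,0,0,0,0],[0,1,0,0,0,0]]' |grep -E 'pos'
python3 -m pendant '[[0,1,0,0,0,0],[0,1,0,0,0,0],[0,1,0,0,0,0],[0,1,0,0,0,0],[0,1,0,0,0,0]]' |grep -E 'pos'
python3 -m pendant '[[0,1,0,0,0,0],[0,1,0,0,0,0],[0,1,0,0,0,0],[0,1,0,0,0,0],[0,0,0,0,0,0]]' |grep -E 'pos|force'
python3 - <<'E'
from h import *
a=env.capture('top');b=env.capture('scene')
for l,z in(('scanner_mid',.032),('ticket',.1),('mat_mid',.003)):
    for r in env.trace('top',l)[:2]: print(l,round(r['score'],2),r['pixels'].sum(),*rect('top',r['pixels'],z))
cv2.imwrite('pics/end.png',np.hstack([cv2.resize(a[120:290,90:410],(400,212),interpolation=cv2.INTER_CUBIC).copy(), cv2.resize(b,(283,212))]))
cv2.imwrite('pics/end.png',np.vstack([cv2.resize(a[130:290,90:410],(600,300),interpolation=cv2.INTER_CUBIC),cv2.resize(b[100:260,160:480],(600,300),interpolation=cv2.INTER_CUBIC)]))
E
```

```text
force: [0.5, -0.1, -0.4]
finger_gap: 0.0851
grasp_force: 0.0
tool_pos: [0.4088, 0.2649, 0.2027]
tool_pos: [0.4047, 0.2045, 0.2921]
tool_pos: [0.3946, 0.0545, 0.2917]
tool_pos: [0.3866, -0.0655, 0.2916]
force: [-0.5, 0.4, -0.6]
grasp_force: 0.0
scanner_mid 0.46 2522 [563.2  62.9 221.4 178.4] 178.8
scanner_mid 0.19 119 [750.4 -98.5  57.9  50.4] 0.4
ticket 0.55 1478 [430.8 486.7 130.4 128.4] 117.5
ticket 0.22 2692 [560.6  63.7 216.7 172.6] 177.5
mat_mid 0.82 1510 [407.2 266.3 199.1 130.8] 175.2
mat_mid 0.69 2308 [658.9 510.9 206.4 135.5] 176.8
```

View pics/end.png

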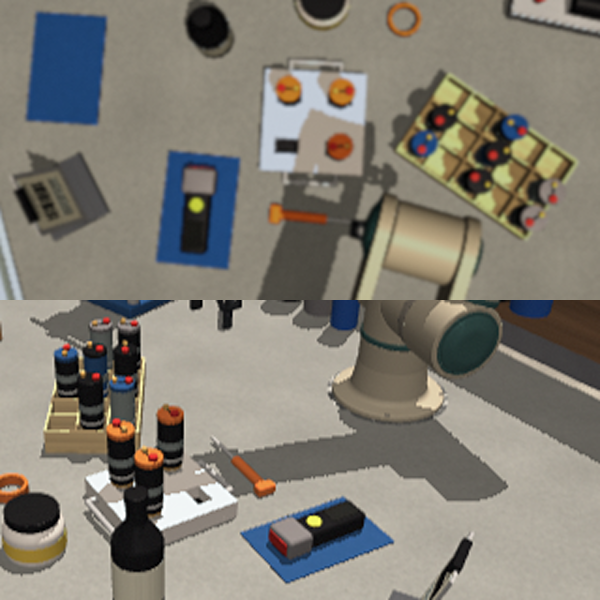

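The final picture shows the scanner flat in the middle of its mat at (198,210). Three orange shocks stand upright in the carrier, seven waiting shocks are untouched in the rack, and the ticket stand is upright. Handing in.

```bash
python3 -c "
from cell import env
print(env.finish_job())"
```

```text
the job is handed in; nothing more can be done
None
```

The job is handed in: all three orange-capped shocks stand home in the carrier, the ticket was scanned from about 10 cm for over 3 s, and the scanner lies flat on its mat with nothing else disturbed; the hand-in returned no verdict.

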